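# Pry open the calibration-weight case and park the spatula

## Task

Take the orange-handled spatula from its rack and use its blade to lever up the blue lid of the weight case at the notch in the front edge, and swing the lid up until it stands open by at least 60 degrees; keep the robot's fingers off the lid. Then stand the used spatula, blade down, in the white beaker and let go of it. Leave the amber bottle, the red-capped jar and the glass dish where they are.

Things in the scene. Friction and masses are not known exactly. Their poses are not given: they have to be found in the camera images.
- case: White weight case fixed to the bench, 144 (x) x 180 (y) x 62 mm high; origin at the centre of its underside, z up, its -x side is its front (it starts facing the robot's right). A flush blue lid, 115 x 162 x 7 mm, lies in its top: front edge at x = -55, top z = 62, underside z = 55 mm. The first 50 mm under the lid behind its front edge are empty down to z = 31 mm.
- gap (a point): Middle of the 9 mm wide gap (x) between front wall (8 mm thick) and lid edge, at lid-top height; axes as the case's. An aluminium strip fills the gap to 0.5 mm below the top, except for one open notch 34 mm long in y, centred anywhere from y = -22 to +22 mm: a dark break seen from above, or felt with the blade. It is 31 mm deep and opens under the lid.
- lid (a joint): Lid hinge: angle in rad, 0 shut, grows as the lid opens, up to 1.9. Axis parallel to the case's y at case x = +60, z = 62 mm (far edge of the lid top). The hinge is stiff (0.17 N m) and the lid stays where it is left.
- lid_edge (a point): Middle of the lid's lower front edge, 115 mm from the hinge axis and 7 mm below the lid's top face. Its axes are the lid's: x from the free edge to the hinge, z out of the lid's top face.
- spatula: Stiff spatula 185 mm long, 80 g, standing blade down in the rack. Origin at the middle of the blade's tip, z along the tool up to the handle. Steel blade 3 mm thick (x), 18 mm wide (y), z = 0 to 95 mm; orange handle 16 mm (x) by 22 mm (y), z = 95 to 185 mm.
- blade_tip (a point): Middle of the spatula blade's tip; axes as the spatula's.
- rack: Grey block fixed to the bench, 70 x 70 x 60 mm, origin at the centre of its underside; a slot of 4.5 (x) by 19.5 mm (y), 50 mm deep, in the middle of its top holds the spatula's blade.
- beaker: White open beaker, loose, 250 g, 100 mm high, rim radius 32 mm, wall 3 mm, inner floor about 5 mm up; origin at the centre of its underside, z up.
- amber_bottle: Amber bottle, 64 mm across, 150 mm high, bystander; origin at the centre of its underside.
- red_cap_jar: White jar with red cap, 68 mm across, 110 mm high, bystander; origin at the centre of its underside.
- dish: Covered glass dish, 84 mm across, 14 mm high, bystander in front of the case; origin at the centre of its underside.
Mind the look-alikes: they are no part of the job. There is more than one size of the case; the job needs the larger.

How it is judged:
On the way:
1. the lid has been lifted past 10 degrees (0.18 rad) with the spatula's blade bearing on it (value of joint lid above 0.18 rad and contact force between spatula and lid above 0.2 N), for 0.05 s.
At the end, for the whole second after the job is handed in: The lid stands open by more than 1.0 rad (57 degrees); the spatula stands at rest in the upright beaker (beaker tilt under 0.1 rad), blade tip inside it and less than 30 mm above its underside, leaning less than 0.65 rad from vertical (value of joint lid above 1 rad and horizontal distance between blade_tip and beaker below 0.032 m and z of blade_tip in the frame of beaker between -0.005 and 0.03 m and angle between spatula's own z axis and vertical below 0.65 rad and angle between beaker's own z axis and vertical below 0.1 rad and linear speed of spatula below 0.03 m/s); the robot touches nothing.
It fails at once if the fingers or the arm touch the lid (over 1.5 N) (contact force between any of the fingers, the arm and lid above 1.5 N).
It fails at once if the amber bottle is pushed more than 30 mm or tipped (distance of amber_bottle from where it was at the start of the episode above 0.03 m or angle between amber_bottle's own z axis and vertical above 0.35 rad).
It fails at once if the red-capped jar is pushed more than 30 mm or tipped (distance of red_cap_jar from where it was at the start of the episode above 0.03 m or angle between red_cap_jar's own z axis and vertical above 0.35 rad).
It fails at once if the glass dish is pushed more than 30 mm or tipped (distance of dish from where it was at the start of the episode above 0.03 m or angle between dish's own z axis and vertical above 0.35 rad).
It also fails if it takes over 72 s, if anything falls off the work surface, if the arm or the gripper's body presses on something with over 40 N, if the wrist force passes 120 N, or if a joint passes its speed limit or range.

## Robot

A 6-joint arm with a two-finger parallel gripper is mounted at the origin on the work surface. World frame = base frame: x ahead of the robot, y to its left, z up, the work surface at z = 0. Lengths are in m, angles in rad, forces in N, time in s.
With the tool pointing down it reaches from about 0.325 to 1 m from the base axis. Payload 5.1 kg.
Tool frame: the origin (TCP) lies midway between the tips of the shut fingers; the grasp point (between the pads) lies pinch_z behind it (pinch_z is the distance from the TCP to the grasp point, in m); z points along the fingers, y is the line along which they close (so a half turn about z gives the same grasp; the last joint's range is limited). The gripper opens to 85 mm and grips with 20 to 120 N. Pads are 22 mm wide; open, the fingers measure 114 mm over their backs; the gripper's body (76 mm by 85 mm) begins 54 mm behind the grasp point. The pads swing forward as they close: fully open they stand 13 mm farther back than shut.
Start: joints at [1.065, 0.124, 1.65, -0, 1.367, -0.083], TCP at [0.267, 0.593, 0.231] pointing down, gripper open.
Joint ranges: [-2.61, 2.61], [-1.02, 2.33], [0.03, 2.71], [-1.35, 4.49], [0.32, 2.68], [-2.91, 2.91]. Speed limits (rad/s): [2.57, 2.57, 3.14, 3.14, 3.14, 3.14].

## Interface

Orientations are given as a unit quaternion [w, x, y, z].
In Python, from cell import sense, grab_frame, calibration, close_job, pinch_z gives the robot as it stands.
- The arm moves only by the tool play_rows, never from a script. Its argument "rows" is a list of rows, each a list of 7 numbers: the shift along the tool's x, y, z in cm, then the turn, a rotation vector about the tool's x, y, z in degrees, then the opening, from 0 (shut) to 1 (fully open). In form: [[dx, dy, dz, rx, ry, rz, gripper], ...]. A call has 1 to 20 rows; each row shifts and turns the commanded pose from where the row before left it, along the tool's axes as they then stand; what a row does not reach is not made up. A row lasts 1/8 s, in which the tool goes at most 62.5 mm and 10.7 degrees, less where a joint would pass 70% of its speed; a pose out of reach is approached as far as the arm can. A call is refused whole if a number of a shift passes 6.25 or a number of a turn 10.7, either way. A call with a gripper value outside its range is refused whole. The fingers move at their own pace and stop on an object; "force" is the grip in N (left out, the last holds). Time passes only in rows, so rows that do not move let the fingers close. It gives the time, the measured TCP pose, the force, the opening and the grip force at its end, in the units of the state.
- sense(): the state, without advancing time (a new reading comes with each control period).
- grab_frame(name): name is "scene" or "top" or "wrist"; returns the picture (420x560x3 uint8, blue, green, red); there is no depth.
- calibration(name): a dict with "K" (3x3 intrinsics, pixels), "xyz" and "rotation" of the camera in the world; the wrist camera has in their place "mount" (4x4, takes a point from camera to tool coordinates, whose origin is the TCP and whose axes are the flange's). Camera axes: x right, y up, looking along -z (the intrinsics and any distortion apply to the point x, -y, -z); pixel columns grow to the right and rows downward; lengths in m; the calibration is good to about 2 mm. The wrist camera is an equidistant fisheye: a pixel r from the principal point sees the ray r / f radians off the axis. A picture is of the moment at which its call begins: read the wrist's pose just before it. calibration takes no time and is no camera call.
- close_job(): hands the job in; it is judged then, once.
The state is a dict: "time": time; "q": joint angles; "qvel": joint speeds; "joint_torque": joint torques, N m; "ee_pos": TCP position; "tcp_rot": TCP orientation; "contact_force": force on the tool from outside, world axes, zero at the start; "torque": the same for the moment, N m; "width": finger opening in m; "grip_force": force on a finger pad.
Only numpy, scipy, OpenCV 4.12 (cv2) and the standard library are available. Lean on these libraries where they do the work, as an engineer would, in place of code of your own. Each camera call takes 0.05 s, during which the arm holds its last target. There are 200 camera calls.

## Working session

There is one attempt and no reset: what is moved stays moved. The work goes in short steps, Python scripts to look and compute and a tool call to move; the robot and the scene stay as the last step left them, time stands still between calls to the robot, and variables do not carry over. Pictures are saved under pics/ and viewed, at most 10 in all, crops included, and the job is handed in when it is done.

Besides the shell and the picture viewer there is one more tool, called after "Request:" as a command line: name --pt "numbers of a row" for each row, then --argument value for the rest. play_rows: Moves the arm, as the interface text tells. Its arguments: {"type":"object","properties":{"rows":{"type":"array","items":{"type":"array","items":{"type":"number"}}},"force":{"type":"number"}},"required":["rows"]}

```bash
ls; mkdir -p pics; python3 - <<'E'
from cell import *
import cv2,numpy as np
np.set_printoptions(precision=4,suppress=True)
print(pinch_z if not callable(pinch_z) else pinch_z())
for n in("scene","top","wrist"):
    c=calibration(n);print(n,{k:np.array(v).tolist() if not isinstance(v,str) else v for k,v in c.items()})
    s=sense();im=grab_frame(n);cv2.imwrite(f"pics/{n}0.png",im)
print(s)
E
```

```text
pics
0.0187
scene {'K': [[387.5663715357485, 0.0, 282.3003767628168], [0.0, 387.5663715357485, 211.91326414933377], [0.0, 0.0, 1.0]], 'xyz': [1.2434668734468104, -0.3277135791950988, 0.6795758976429419], 'rotation': [0.7760024133127951, 0.35426787676381327, 0.21928131894869893, 0.4735295441533683]}
top {'K': [[475.7840594642637, 0.0, 276.0781324181914], [0.0, 475.7840594642637, 198.42372575424406], [0.0, 0.0, 1.0]], 'xyz': [0.5381579753350301, 0.006787013096709524, 1.2738514851009128], 'rotation': [-0.6977906352377731, -0.021917779690474034, 0.02514115826488163, 0.7155248161098294]}
wrist {'K': [[325.19226210127806, 0.0, 281.6653704913493], [0.0, 325.19226210127806, 206.5752493133391], [0.0, 0.0, 1.0]], 'mount': [[-0.000836259176093411, 0.959037979940185, 0.28327628510491026, 0.07067766729538677], [0.9999993852803443, 0.001008254078461902, -0.0004613703988588208, -0.00026021066924064584], [-0.0007280862051143522, 0.2832757251441805, -0.9590382335624139, -0.14222108110012677], [0.0, 0.0, 0.0, 1.0]]}
{'time': 0.1, 'q': array([ 1.0654,  0.1244,  1.6516,  0.    ,  1.3675, -0.0826]), 'qvel': array([-0.0005, -0.0002, -0.003 ,  0.0003,  0.001 , -0.0006]), 'joint_torque': array([  0.0004, -42.4933, -36.6652,  -0.0001,   0.004 ,  -0.    ]), 'ee_pos': array([0.2665, 0.5923, 0.2302]), 'tcp_rot': array([-0.0003,  0.2098,  0.9777, -0.0009]), 'contact_force': array([-0.5181, -1.1829,  0.2232]), 'torque': array([-0.0014, -0.0065, -0.0219]), 'grip_force': 0.0, 'width': 0.0851337207724122}
```

View pics/scene0.png

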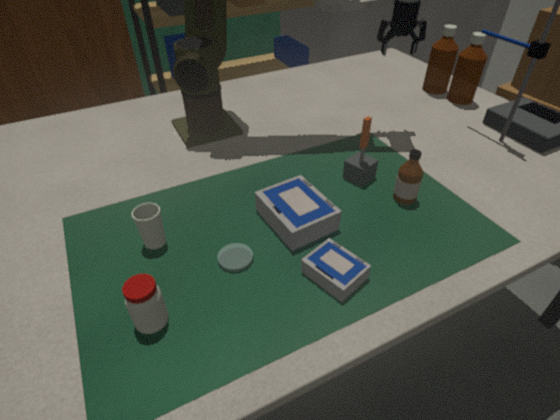

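View pics/top0.png

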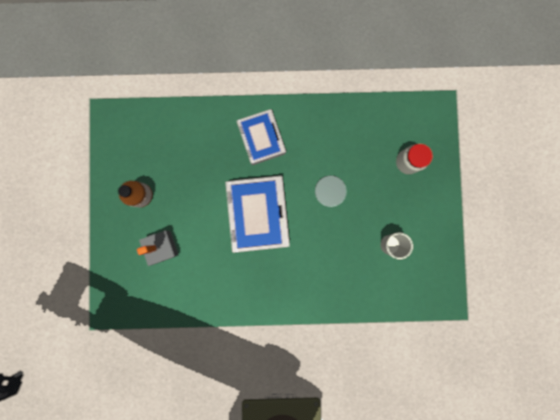

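The scene view has the spatula in its rack at (364,140), and the top view has it at (150,248). There are two cases in the top view: the larger at (258,213) with a dark notch near (281,212), and a smaller look-alike at (261,136). The beaker is at (399,246), the jar at (418,156), the dish at (331,191) and the amber bottle at (135,194). Two more amber bottles stand in the scene background and are decoys.

The larger case, the orange handle and the white beaker are the ones I want. Next I'll write the helpers and measure them.

```bash
cat > h.py <<'E'
from cell import *
import cv2,numpy as np
from scipy.spatial.transform import Rotation as R
np.set_printoptions(precision=4,suppress=True)
def rot(q): return R.from_quat([q[1],q[2],q[3],q[0]])
def ray(name,uv,s=None):
    c=calibration(name);K=np.array(c["K"]);x=(uv[0]-K[0,2])/K[0,0];y=(uv[1]-K[1,2])/K[1,1]
    if name=="wrist":
        r=np.hypot(x,y);k=np.sin(r)/r if r>1e-9 else 1.;d=np.array([x*k,-y*k,-np.cos(r)])
        M=np.array(c["mount"]);T=rot(s["tcp_rot"])
        return T.apply(M[:3,3])+s["ee_pos"],T.apply(M[:3,:3]@d)
    d=np.array([x,-y,-1.]);d/=np.linalg.norm(d)
    return np.array(c["xyz"]),rot(c["rotation"]).apply(d)
def onz(name,uv,z,s=None):
    o,d=ray(name,uv,s);return o+d*(z-o[2])/d[2]
def tri(*rays):
    A=0;b=0
    for o,d in rays:
        P=np.eye(3)-np.outer(d,d);A=A+P;b=b+P@o
    p=np.linalg.solve(A,b);return p,[np.linalg.norm((np.eye(3)-np.outer(d,d))@(p-o)) for o,d in rays]
def proj(name,p,s=None):
    c=calibration(name);K=np.array(c["K"])
    if name=="wrist":
        M=np.array(c["mount"]);q=M[:3,:3].T@(rot(s["tcp_rot"]).inv().apply(p-s["ee_pos"])-M[:3,3])
        x,y,z=q[0],-q[1],-q[2];r=np.hypot(x,y);t=np.arctan2(r,z)/r;return np.array([x*t*K[0,0]+K[0,2],y*t*K[1,1]+K[1,2]])
    q=rot(c["rotation"]).inv().apply(p-np.array(c["xyz"]));return np.array([-q[0]/q[2]*K[0,0]+K[0,2],q[1]/q[2]*K[1,1]+K[1,2]])
def mask(im,c):
    h,s,v=[a.astype(int) for a in cv2.split(cv2.cvtColor(im,cv2.COLOR_BGR2HSV))]
    m={"blue":(h>100)&(h<125)&(s>130)&(v>60),"orange":(h<14)&(h>4)&(s>150)&(v>120),"white":(s<60)&(v>150),"grey":(s<50)&(v>50)&(v<150)}[c]
    return m.astype(np.uint8)*255
def blobs(m,n=4,amin=30):
    cs=[c for c in cv2.findContours(m,cv2.RETR_EXTERNAL,cv2.CHAIN_APPROX_NONE)[0] if cv2.contourArea(c)>amin]
    return sorted(cs,key=cv2.contourArea)[::-1][:n]
E
python3 - <<'E'
from h import *
t=cv2.imread("pics/top0.png");sc=cv2.imread("pics/scene0.png")
for n,im in(("top",t),("scene",sc)):
    for c in("blue","orange"):
        for b in blobs(mask(im,c)):
            r=cv2.minAreaRect(b);print(n,c,r,cv2.contourArea(b))
b=blobs(mask(t,"blue"))[0];bx=cv2.boxPoints(cv2.minAreaRect(b))
P=np.array([onz("top",u,.062) for u in bx]);print(P,np.linalg.norm(P-np.roll(P,1,0),axis=1))
cv2.imwrite("pics/crop1.png",np.hstack([cv2.resize(t[170:265,215:305],(400,422),interpolation=2),cv2.resize(t[220:280,125:185],(380,422),interpolation=2)]))
for u in((399,246),(157,247)):print(onz("top",u,.1 if u[0]>300 else .06))
E
```

```text
top blue ((256.99658203125, 213.76502990722656), (62.01639938354492, 44.92188262939453), 84.4006576538086) 2569.5
top blue ((260.6499938964844, 135.95001220703125), (38.263553619384766, 28.460494995117188), 71.56504821777344) 1004.0
top orange ((142.38235473632812, 250.0294189453125), (6.5484619140625, 9.45888900756836), 75.96376037597656) 49.0
scene blue ((296.92413330078125, 202.21035766601562), (62.782386779785156, 36.789146423339844), 41.633541107177734) 1636.0
scene blue ((335.5948486328125, 262.8879699707031), (50.98499298095703, 27.568315505981445), 33.11134338378906) 1116.5
scene blue ((505.9926452636719, 38.02260971069336), (48.69294357299805, 2.8055503368377686), 18.004161834716797) 73.0
[[ 0.6558  0.113   0.062 ]
 [ 0.6643 -0.0015  0.062 ]
 [ 0.5066 -0.0129  0.062 ]
 [ 0.4984  0.1007  0.062 ]] [0.1579 0.1149 0.1581 0.1139]
[ 0.4916 -0.2987  0.1   ]
[0.5031 0.3054 0.06  ]
```

View pics/crop1.png

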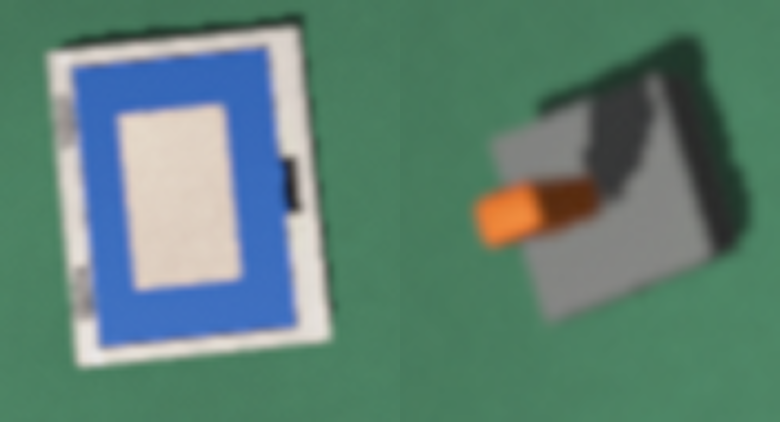

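The close crop confirms the choice. The larger case (lid about 158 x 114 mm) has its dark notch on the right-hand front edge, and the orange handle stands in the grey rack, turned about 15°. I'll bring the wrist camera over the rack.

```bash
cat >> h.py <<'E'
def Rdown(ydeg,beta=0,ax=None):
    "tool pointing down, tool y at world angle ydeg; beta deg then turns about the tool's own x"
    a=np.radians(ydeg);y=np.array([np.cos(a),np.sin(a),0]);z=np.array([0,0,-1.])
    return R.from_matrix(np.c_[np.cross(y,z),y,z])*R.from_euler("x",beta,degrees=True)
def plan(p0,R0,p1,R1,N):
    d=(R0.inv()*R1).as_rotvec();p=R0.inv().apply(np.array(p1)-p0)
    S=sum(R.from_rotvec(d*k/N).as_matrix() for k in range(N))
    v=np.linalg.solve(S,p);return np.r_[v*100,np.degrees(d/N)]
def go(p1,R1,N,s=None):
    s=s or sense();r=plan(s["ee_pos"],rot(s["tcp_rot"]),p1,R1,N);print(N,"x",np.round(r,2));return r
E
python3 - <<'E'
from h import *
go([.50,.305,.28],Rdown(15),14)
print(onz("top",(135,195),.15))
E
```

```text
14 x [-2.73 -0.15 -0.35 -0.01  0.    3.63]
[0.6295 0.3342 0.15  ]
```

Request:
play_rows --pt "-2.73 -0.15 -0.35 0 0 3.63 1" --pt "-2.73 -0.15 -0.35 0 0 3.63 1" --pt "-2.73 -0.15 -0.35 0 0 3.63 1" --pt "-2.73 -0.15 -0.35 0 0 3.63 1" --pt "-2.73 -0.15 -0.35 0 0 3.63 1" --pt "-2.73 -0.15 -0.35 0 0 3.63 1" --pt "-2.73 -0.15 -0.35 0 0 3.63 1" --pt "-2.73 -0.15 -0.35 0 0 3.63 1" --pt "-2.73 -0.15 -0.35 0 0 3.63 1" --pt "-2.73 -0.15 -0.35 0 0 3.63 1" --pt "-2.73 -0.15 -0.35 0 0 3.63 1" --pt "-2.73 -0.15 -0.35 0 0 3.63 1" --pt "-2.73 -0.15 -0.35 0 0 3.63 1" --pt "-2.73 -0.15 -0.35 0 0 3.63 1" --pt "0 0 0 0 0 0 1"

```text
time: 2.02
ee_pos: [0.5005, 0.3038, 0.2804]
tcp_rot: [0.0, 0.61, 0.792, 0.0]
contact_force: [-0.0, 0.2, -0.4]
width: 0.0857
grip_force: 0.0
```

```bash
python3 - <<'E'
from h import *
import pickle
s=sense();im=grab_frame("wrist");cv2.imwrite("pics/w1.png",im);pickle.dump(s,open("w1.pkl","wb"))
print(s["ee_pos"],s["tcp_rot"],s["q"])
for c in("orange","grey","blue"):
    for b in blobs(mask(im,c),3,80): print(c,cv2.minAreaRect(b),cv2.contourArea(b))
E
```

```text
[0.5005 0.3038 0.2804] [0.0001 0.6099 0.7925 0.0001] [ 0.4539 -0.0441  1.7412 -0.0001  1.4443  0.195 ]
orange ((413.6379699707031, 163.92864990234375), (37.85422134399414, 53.66045379638672), 25.76932716369629) 1310.5
orange ((284.5, 198.0), (48.0, 21.0), 90.0) 851.0
grey ((65.52188110351562, 240.02044677734375), (167.53128051757812, 104.72379302978516), 69.62356567382812) 6688.0
grey ((300.85614013671875, 309.09185791015625), (128.126220703125, 23.264060974121094), 8.202353477478027) 2588.0
grey ((283.6965637207031, 172.8413543701172), (64.35933685302734, 62.24534225463867), 86.633544921875) 991.0
blue ((295.538818359375, 341.1976623535156), (114.39058685302734, 28.40883445739746), 7.3190202713012695) 1740.0
```

View pics/w1.png

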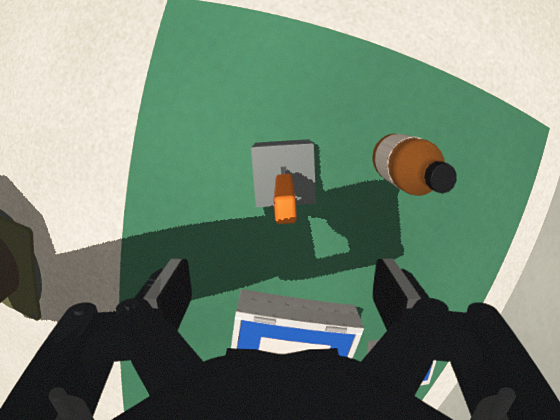

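The wrist view shows the handle's top face at about (285,208), thin side across the image (tool y). The rack's light top face has its far corners at about (252,147) and (314,143), and the amber bottle is clear at (410,165). Next come triangulation and yaw.

```bash
python3 - <<'E'
from h import *
import pickle
s=pickle.load(open("w1.pkl","rb"));w=cv2.imread("pics/w1.png");t=cv2.imread("pics/top0.png");sc=cv2.imread("pics/scene0.png")
def face(im,v,roi):
    m=mask(im,"orange");m[im[:,:,2]<v]=0
    z=np.zeros_like(m);x0,x1,y0,y1=roi;z[y0:y1,x0:x1]=m[y0:y1,x0:x1];return blobs(z,1,8)[0]
bw=face(w,220,(260,310,170,240));bt=face(t,200,(130,165,235,265));rw=cv2.minAreaRect(bw);rt=cv2.minAreaRect(bt)
print(rw,rt)
print("top centre",tri(ray("wrist",rw[0],s),ray("top",rt[0])))
C=np.array([onz("wrist",u,.195,s) for u in cv2.boxPoints(rw)]);e=C-np.roll(C,1,0)
print("handle",C.mean(0),[(round(np.linalg.norm(a)*1e3,1),round(np.degrees(np.arctan2(a[1],a[0])),1)) for a in e])
# rack top face
g=cv2.cvtColor(w,cv2.COLOR_BGR2HSV);m=((g[:,:,1]<40)&(g[:,:,2]>110)&(g[:,:,2]<190)).astype(np.uint8)*255
z=np.zeros_like(m);z[135:215,240:330]=m[135:215,240:330];b=np.vstack(blobs(z,3,30));r=cv2.minAreaRect(b);print("rack",r)
C=np.array([onz("wrist",u,.06,s) for u in cv2.boxPoints(r)]);e=C-np.roll(C,1,0)
print(C,C.mean(0),[(round(np.linalg.norm(a)*1e3,1),round(np.degrees(np.arctan2(a[1],a[0])),1)) for a in e])
# handle/blade axis in scene
bs=face(sc,90,(355,375,110,160));print("scene",cv2.minAreaRect(bs),bs[:,0].min(0),bs[:,0].max(0))
E
```

```text
((284.07421875, 207.74258422851562), (22.985361099243164, 19.701736450195312), 84.2894058227539) ((141.60000610351562, 250.30001831054688), (5.375871658325195, 7.905693531036377), 71.56504821777344)
top centre (array([0.5014, 0.3071, 0.195 ]), [np.float64(0.0009597674442604577), np.float64(0.0009597674442603567)])
handle [0.5023 0.3072 0.195 ] [(np.float64(17.5), np.float64(109.9)), (np.float64(14.3), np.float64(20.7)), (np.float64(17.5), np.float64(-69.1)), (np.float64(14.6), np.float64(-159.2))]
rack ((283.90606689453125, 174.68528747558594), (60.203758239746094, 62.41241455078125), 85.91438293457031)
[[0.4594 0.3278 0.06  ]
 [0.5254 0.3504 0.06  ]
 [0.5494 0.2847 0.06  ]
 [0.4807 0.261  0.06  ]] [0.5037 0.306  0.06  ] [(np.float64(70.1), np.float64(107.7)), (np.float64(69.7), np.float64(18.9)), (np.float64(69.9), np.float64(-69.9)), (np.float64(72.7), np.float64(-161.0))]Traceback (most recent call last):
  File "<stdin>", line 18, in <module>
  File "<stdin>", line 6, in face
IndexError: list index out of range
```

```bash
python3 - <<'E'
from h import *
go([.502,.3063,.25],Rdown(19.5),2)
go([.502,.3063,.128],Rdown(19.5),6)
E
```

```text
2 x [ 0.06  0.11  1.51 -0.   -0.01 -2.3 ]
6 x [ 0.02  0.04  2.54 -0.   -0.   -0.77]
```

Request:
play_rows --pt "0.06 0.11 1.5 0 0 -2.3 1" --pt "0.06 0.11 1.5 0 0 -2.3 1" --pt "0 0 1.5 0 0 0 1" --pt "0 0 2 0 0 0 1" --pt "0 0 2 0 0 0 1" --pt "0 0 2 0 0 0 1" --pt "0 0 2 0 0 0 1" --pt "0 0 1.5 0 0 0 1" --pt "0 0 1.2 0 0 0 1" --pt "0 0 0 0 0 0 0" --pt "0 0 0 0 0 0 0" --pt "0 0 0 0 0 0 0" --pt "0 0 0 0 0 0 0" --pt "0 0 0 0 0 0 0" --pt "0 0 0 0 0 0 0" --force 60

```text
time: 3.95
ee_pos: [0.5021, 0.307, 0.1292]
tcp_rot: [0.0, 0.577, 0.817, 0.0]
contact_force: [-0.7, -0.9, 4.9]
width: 0.0151
grip_force: 58.6
```

Request:
play_rows --pt "0 0 0 0 0 0 0" --pt "0 0 -1 0 0 0 0" --pt "0 0 -1 0 0 0 0" --pt "0 0 -1.5 0 0 0 0" --pt "0 0 -1.5 0 0 0 0" --pt "0 0 -1.5 0 0 0 0" --pt "0 0 -2 0 0 0 0" --pt "0 0 -2 0 0 0 0" --pt "0 0 -2 0 0 0 0" --pt "0 0 -1 0 0 0 0" --pt "0 0 0 0 0 0 0" --force 110

```text
time: 5.32
ee_pos: [0.5022, 0.307, 0.2645]
tcp_rot: [0.0, 0.577, 0.817, 0.001]
contact_force: [0.7, 0.2, -1.1]
width: 0.0142
grip_force: 107.4
```

```bash
python3 - <<'E'
from h import *
import pickle
s=sense();im=grab_frame("wrist");cv2.imwrite("pics/w2.png",im);sc=grab_frame("scene");cv2.imwrite("pics/s2.png",sc);t=grab_frame("top");cv2.imwrite("pics/t2.png",t)
pickle.dump(s,open("w2.pkl","wb"))
tip=s["ee_pos"]+rot(s["tcp_rot"]).apply([0,0,.118])
print(s,tip,proj("scene",tip),proj("wrist",tip,s),proj("scene",s["ee_pos"]))
u,v=proj("scene",tip).astype(int)
cv2.imwrite("pics/c2.png",np.hstack([im,cv2.resize(sc[v-80:v+25,u-30:u+30],(240,420),interpolation=2)]))
E
```

```text
{'time': 5.325, 'q': array([ 0.4575, -0.0306,  1.7544, -0.    ,  1.4159,  0.1162]), 'qvel': array([-0.0001,  0.0146,  0.0306, -0.0011, -0.006 , -0.0013]), 'joint_torque': array([  0.0109, -36.643 , -38.0672,  -0.0005,   0.0336,  -0.    ]), 'ee_pos': array([0.5022, 0.307 , 0.2645]), 'tcp_rot': array([0.0004, 0.5767, 0.8169, 0.0008]), 'contact_force': array([ 0.7122,  0.2339, -1.1317]), 'torque': array([ 0.0281,  0.0328, -0.0182]), 'grip_force': 107.41307616233826, 'width': 0.01422278833368937} [0.5024 0.3071 0.1465] [366.0007 133.2179] [280.6115 199.8676] [372.2232  92.0414]
```

View pics/c2.png

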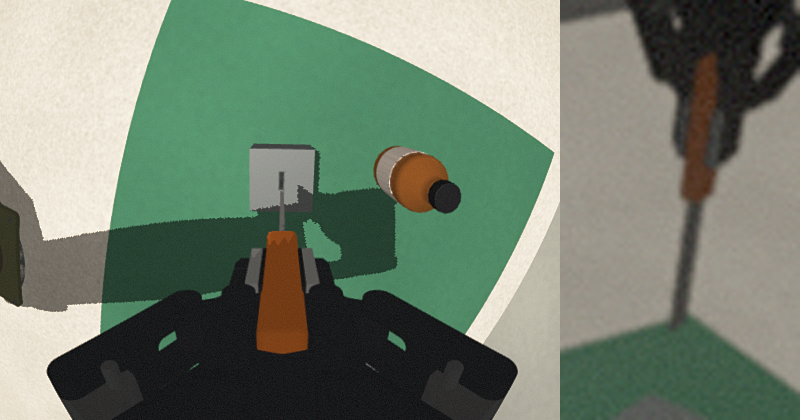

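The spatula is held straight: the blade runs to about (281,195) in the wrist view, and the tip is at about (365,135) in the scene view, as expected. Next I'll refine the tip offset and get the precise geometry of the case, notch and beaker.

```bash
python3 - <<'E'
from h import *
import pickle
s=pickle.load(open("w2.pkl","rb"));w=cv2.imread("pics/w2.png");sc=cv2.imread("pics/s2.png");t=cv2.imread("pics/t2.png")
g=cv2.cvtColor(w,6)
for r in range(168,232,4):print(r,g[r,274:290])
g=cv2.cvtColor(sc,6);print()
for r in range(122,142):print(r,g[r,358:374])
for L in(.115,.119,.123):
    p=s["ee_pos"]+rot(s["tcp_rot"]).apply([0,0,L]);print(L,proj("scene",p),proj("wrist",p,s))
E
```

```text
168 [152 151 151 151 149 150 153 149 151 146 150 148 149 152 148 146]
172 [148 150 150 151 131  98  73  77  76  84 127 141 150 148 148 148]
176 [152 148 148 151 134  93  66  63  64  88 130 147 151 149 150 149]
180 [149 146 150 151 126  85  58  55  64  88 115 145 146 147 146 147]
184 [146 148 151 150 131  79  56  56  56 101 140 148 148 148 144 146]
188 [146 148 149 149 116  81  63  63  65 102 138 146 149 145 147 143]
192 [146 146 145 147 149 150 107  93  96 109 140 148 148 145 144 144]
196 [147 147 145 146 147 146 106  91  90 103 141 145 143 145 147 146]
200 [142 144 141 145 146 147 106  89  93  94 141 147 146 143 142 145]
204 [149 147 144 145 146 136 104  92  92  95  78  81 138 145  94  78]
208 [60 63 63 64 60 72 88 94 98 94 76 65 65 62 65 58]
212 [59 60 54 59 60 68 88 95 95 99 72 56 59 60 57 60]
216 [59 55 58 58 59 72 94 96 99 98 72 59 56 59 60 60]
220 [ 59  56  56  57  53  75  96 100  95  97  81  63  56  51  59  57]
224 [57 55 58 57 56 77 91 96 93 87 75 65 58 57 53 56]
228 [ 56  56  58  52  60  82 100  96  99  98  75  58  57  52  58  58]

122 [150 146 147 149 157 151 138  84  63  7
[... 698 characters left out ...]
 74  90 110 122 141 147 156]
133 [139 132 125 118 103  89  65  67  70  72  82  87  99 119 140 145]
134 [111 104  95  88  79  73  64  75  78  82  83  86  86  97 111 131]
135 [ 87  84  83  80  82  72  71  76  81  85  82  82  81  83  92 104]
136 [86 83 83 77 77 84 81 84 83 88 82 84 85 76 86 86]
137 [82 78 82 87 84 81 82 83 78 83 83 85 79 83 80 79]
138 [82 87 83 83 84 78 86 79 82 78 83 83 81 82 84 83]
139 [89 83 82 79 80 85 81 85 85 84 80 84 84 84 86 80]
140 [83 83 85 84 88 85 83 84 80 83 82 81 85 90 86 80]
141 [84 82 85 83 81 88 83 82 77 84 84 81 85 83 80 81]
0.115 [366.1477 132.2448] [280.6044 200.828 ]
0.119 [365.9518 133.5414] [280.6138 199.552 ]
0.123 [365.7568 134.8318] [280.6229 198.3119]
```

```bash
python3 - <<'E'
from h import *
n=onz("top",(280.5,211.4),.062);print(n)
go([n[0]-.06,n[1],.30],Rdown(-85.8),16)
E
```

```text
[ 0.5855 -0.0102  0.062 ]
16 x [-1.9   1.29 -0.24 -0.    0.01  6.58]
```

Request:
play_rows --pt "-1.9 1.29 -0.24 0 0 6.58 0" --pt "-1.9 1.29 -0.24 0 0 6.58 0" --pt "-1.9 1.29 -0.24 0 0 6.58 0" --pt "-1.9 1.29 -0.24 0 0 6.58 0" --pt "-1.9 1.29 -0.24 0 0 6.58 0" --pt "-1.9 1.29 -0.24 0 0 6.58 0" --pt "-1.9 1.29 -0.24 0 0 6.58 0" --pt "-1.9 1.29 -0.24 0 0 6.58 0" --pt "-1.9 1.29 -0.24 0 0 6.58 0" --pt "-1.9 1.29 -0.24 0 0 6.58 0" --pt "-1.9 1.29 -0.24 0 0 6.58 0" --pt "-1.9 1.29 -0.24 0 0 6.58 0" --pt "-1.9 1.29 -0.24 0 0 6.58 0" --pt "-1.9 1.29 -0.24 0 0 6.58 0" --pt "-1.9 1.29 -0.24 0 0 6.58 0" --pt "-1.9 1.29 -0.24 0 0 6.58 0" --pt "0 0 0 0 0 0 0" --pt "0 0 0 0 0 0 0"

```text
time: 7.72
ee_pos: [0.5261, -0.0101, 0.3011]
tcp_rot: [-0.0, 0.999, 0.038, -0.0]
contact_force: [0.1, 0.8, -0.7]
width: 0.0151
grip_force: 107.4
```

```bash
python3 - <<'E'
from h import *
import pickle
s=sense();im=grab_frame("wrist");cv2.imwrite("pics/w3.png",im);pickle.dump(s,open("w3.pkl","wb"))
print(s["ee_pos"],s["tcp_rot"],s["q"],s["width"],s["grip_force"])
tip=s["ee_pos"]+rot(s["tcp_rot"]).apply([0,0,.119]);print(tip,proj("wrist",tip,s),proj("wrist",np.array([.5855,-.0102,.062]),s))
b=blobs(mask(im,"blue"),2)
for c in b:print(cv2.minAreaRect(c),cv2.contourArea(c))
E
```

```text
[ 0.5261 -0.0101  0.3011] [-0.0002  0.9993  0.0379 -0.0004] [-0.1214 -0.1869  1.8375  0.0003  1.4918  1.3736] 0.015077279177532139 107.4089777469635
[ 0.5261 -0.01    0.1821] [280.8827 202.075 ] [285.1424 125.2025]
((234.239990234375, 122.9585189819336), (134.79171752929688, 96.02058410644531), 88.93909454345703) 12459.5
((266.5, 5.5), (11.0, 57.0), 90.0) 302.5
```

View pics/w3.png

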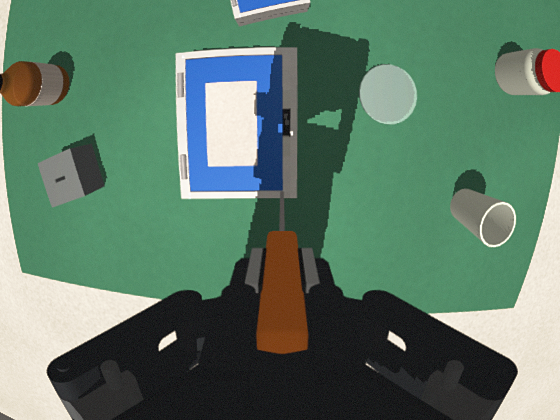

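The wrist view shows the notch as a dark patch at about (288,122), the lid's front edge at column 282, and the front wall's outer edge at column 297. The beaker rim is at about (498,224), and the dish at (388,95) is clear. I'll take numbers from this.

```bash
python3 - <<'E'
from h import *
import pickle
s=pickle.load(open("w3.pkl","rb"));w=cv2.imread("pics/w3.png");t=cv2.imread("pics/top0.png")
g=cv2.cvtColor(w,6)
for r in list(range(100,142,3)):print(r,g[r,276:304])
hsv=cv2.cvtColor(w,40);m=((hsv[:,:,0]>100)&(hsv[:,:,0]<128)&(hsv[:,:,1]>120)&(hsv[:,:,2]>25))
pts=[]
for r in range(60,188,2):
    c=np.where(m[r,170:310])[0]
    pts.append((r,170+c.min(),170+c.max()+1))
P=np.array(pts,float)
F=[]
for k,nm in((2,"front"),(1,"back")):
    ok=(P[:,0]<104)|(P[:,0]>140) if k==2 else P[:,0]>0
    W=np.array([onz("wrist",(c,r),.062,s)[:2] for r,c in P[ok][:,[0,k]]])
    for _ in range(3):
        f=np.polyfit(W[:,0],W[:,1],1);e=W[:,1]-np.polyval(f,W[:,0]);W=W[abs(e)<max(2*e.std(),3e-4)]
    print(nm,f,"deg",np.degrees(np.arctan(f[0])),e.std()*1e3,len(W),"y at .585",np.polyval(f,.585));F.append(f)
print("depth mm",(np.polyval(F[1],.585)-np.polyval(F[0],.585))*np.cos(np.arctan(F[0][0]))*1e3)
for uv in((288,108),(288,136),(297,122)):print(uv,onz("wrist",uv,.062,s))
# lid rows extents
col=234;rr=np.where(m[40:200,195])[0]+40;print("lid rows",rr.min(),rr.max(),onz("wrist",(195,rr.min()),.062,s),onz("wrist",(195,rr.max()+1),.062,s))
E
```

```text
100 [ 56  54  51  54  50  56  76 116 119 115 117 114 115 116 114 117 116 113
 112 116 112  89  61  57  59  61  59  61]
103 [ 52  55  48  56  52  51  74 115 114 115 115 114 113 113 114 118 118 116
 116 121 111  87  60  57  54  60  62  58]
106 [ 53  54  50  53  49  56  74 114 116 118 113 114 114 118 113 114 116 116
 114 114 112  92  55  58  57  61  60  58]
109 [ 53  51  53  52  57  55  43  40  37  36  40  40  39  33  75 120 121 115
 117 118 108  80  56  56  58  62  57  59]
112 [ 56  53  53  47  56  54  35  25  22  19  16  23  18  27  78 120 120 117
 120 121 110  82  54  58  61  58  60  61]
115 [ 54  54  56  57  55  61  37  29  56  61  55  46  19  21  77 122 120 115
 116 119 112  81  59  60  60  54  59  58]
118 [ 52  53  49  49  54  54  38  22  37  39  57  25  20  24  89 118 118 115
 118 119 112  84  58  57  59  53  56  60]
121 [ 53  54  50  50  55  56  37  23  23  55  60  57  56  36  90 117 116 115
 116 114 113  83  60  61  55  62  56  60]
124 [ 52  52 117 128 130 133  74  29  21  53  58  55  55  30  92 118 118 116
 117 117 112  87  57  61  60  59  60  60]
127 [ 51  54 116 128 128 134 
[... 264 characters left out ...]
2  40 167 255 255 126
 106 113 113  71  54  58  60  61  59  56]
136 [ 52  52  50  53  54  54  66  87  96  92  90  91  91  55  89 119 118 109
 114 117 117  75  57  60  60  56  54  61]
139 [ 49  52  51  50  50  49  75 106 113 113 111 112 111 113 116 115 115 115
 115 117 116  74  57  64  54  61  59  57]
front [ 0.0752 -0.0506] deg 4.302403185671963 0.0012735359029304805 42 y at .585 -0.006581509259386352
back [0.0791 0.0608] deg 4.521112546026325 0.3296021019633568 64 y at .585 0.10703741627393223
depth mm 113.29874601246371
(288, 108) [ 0.6059 -0.012   0.062 ]
(288, 136) [ 0.5731 -0.0145  0.062 ]
(297, 122) [ 0.5903 -0.0236  0.062 ]
lid rows 59 190 [0.6597 0.1016 0.062 ] [0.499  0.0947 0.062 ]
```

```bash
python3 - <<'E'
from h import *
r=Rdown(-85.8)
go([.588,-.0103,.25],r,4)
E
```

```text
4 x [ 1.54  0.13  1.28 -0.01  0.01  0.04]
```

Request:
play_rows --pt "1.54 0.13 1.28 0 0 0 0" --pt "1.54 0.13 1.28 0 0 0 0" --pt "1.54 0.13 1.28 0 0 0 0" --pt "1.54 0.13 1.28 0 0 0 0" --pt "0 0 2 0 0 0 0" --pt "0 0 2 0 0 0 0" --pt "0 0 1.3 0 0 0 0" --pt "0 0 0 0 0 0 0" --pt "0 0 0 0 0 0 0"

```text
time: 8.9
ee_pos: [0.5882, -0.011, 0.1984]
tcp_rot: [0.0, 0.999, 0.037, 0.001]
contact_force: [-0.4, 0.4, -0.8]
width: 0.015
grip_force: 107.4
```

```bash
python3 - <<'E'
from h import *
import pickle
s=sense();im=grab_frame("wrist");cv2.imwrite("pics/w4.png",im);pickle.dump(s,open("w4.pkl","wb"))
print(s["ee_pos"],s["tcp_rot"],s["contact_force"])
f=rot(s["tcp_rot"]).apply
for x in(.009,-.009):
    p=s["ee_pos"]+f([x,0,.119]);print(p,proj("wrist",p,s))
cv2.imwrite("pics/c4.png",cv2.resize(im[130:250,210:350],(700,600),interpolation=2))
E
```

```text
[ 0.5882 -0.011   0.1984] [0.0001 0.9993 0.0373 0.0007] [-0.3781  0.4048 -0.8319]
[ 0.5973 -0.0104  0.0794] [280.8685 191.5862]
[ 0.5794 -0.0117  0.0793] [280.9006 212.3803]
```

View pics/c4.png

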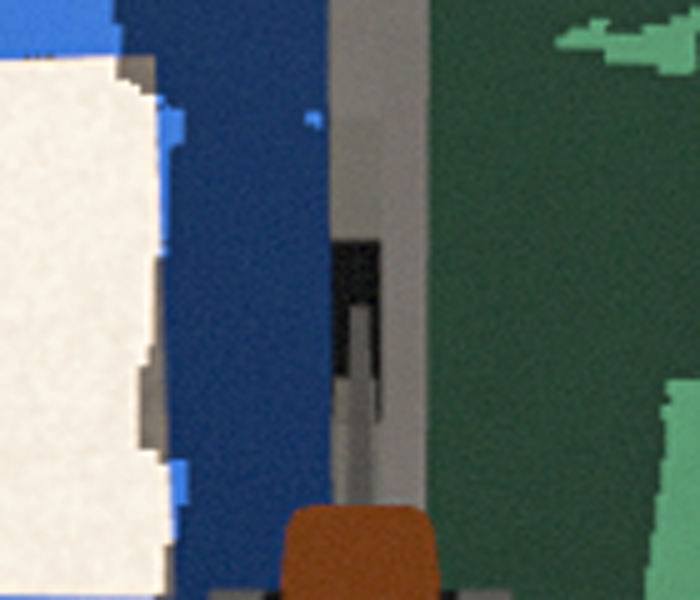

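The crop shows the blade's far tip corner at (359,305), centred across the dark notch (columns 332–380, rows 240–375). Now the position along the notch.

```bash
cat > traj.py <<'E'
from h import *
YA=-85.8; L=119.
cx=np.array([np.cos(np.radians(94.2)),np.sin(np.radians(94.2)),0])   # case x in world
def P(phi): return np.array([60-115*np.cos(phi)-7*np.sin(phi),62+115*np.sin(phi)-7*np.cos(phi)])
def pose(T,b,gap):
    "tip centre T (case x,z mm), tilt b deg -> TCP pos, rot; gap = world xy of the notch middle (case x=-59.5)"
    t=np.radians(b);C=T+L*np.array([-np.sin(t),np.cos(t)])
    return np.r_[gap,0]+cx*(C[0]+59.5)/1e3+np.array([0,0,C[1]/1e3]),Rdown(YA,b)
def tipat(phi,b,s):
    t=np.radians(b);u=np.array([-np.sin(t),np.cos(t)]);n=np.array([np.cos(t),np.sin(t)])
    if b+np.degrees(phi)<=90: return P(phi)-s*u-1.5*n
    return P(phi)+s*np.array([np.cos(phi),-np.sin(phi)])-1.5*n
def rows(ws,p,r):
    out=[]
    for q,o in ws:
        d=np.round(plan(p,r,q,o,1),2);out.append(d.tolist()+[0])
        p=p+r.apply(d[:3]/100);r=r*R.from_rotvec(np.radians(d[3:]))
    print(str(out).replace(".0,",",").replace(" 0]","0]"));return p,r
E
python3 - <<'E'
from h import *
import pickle
s=pickle.load(open("w4.pkl","rb"))
for uv in((281.2,178),(281.2,205)):print(onz("wrist",uv,.062,s))
E
```

```text
[ 0.6053 -0.01    0.062 ]
[ 0.5809 -0.0118  0.062 ]
```

Request:
play_rows --pt "0 -0.05 0.8 0 0 0 0" --pt "0 0 0.8 0 0 0 0" --pt "0 0 0.8 0 0 0 0" --pt "0 0 0 0 0 0 0"

```text
time: 9.45
ee_pos: [0.5871, -0.0104, 0.1721]
tcp_rot: [-0.0, 0.999, 0.037, -0.001]
contact_force: [-0.0, -0.6, -0.6]
width: 0.0147
grip_force: 107.4
```

Request:
play_rows --pt "0 0 0.8 0 0 0 0" --pt "0 0 0.9 0 0 0 0" --pt "0 0 0 0 0 0 0" --pt "0 0 0 0 0 0 0"

```text
time: 9.95
ee_pos: [0.5879, -0.0104, 0.1565]
tcp_rot: [0.0, 0.999, 0.037, -0.0]
contact_force: [-0.5, 1.2, -0.5]
width: 0.0149
grip_force: 107.4
```

```bash
python3 - <<'E'
from traj import *
s=sense();print(s["ee_pos"],s["contact_force"],s["width"])
gap=np.array([.5875,-.0107])
ws=[]
# phase 2: tilt to 25 deg, blade mid between wall corner and lid corner
for b in np.linspace(5,25,5):
    t=np.radians(b);u=np.array([-np.sin(t),np.cos(t)]);n=np.array([np.cos(t),np.sin(t)])
    c0=np.array([-64,62.]);c1=np.array([-55,55.])if b>0 else 0
    mid=((c0+c1)/2)@n; z=36+2*b/25     # centre line passes mid in n, tip height z
    # T.n=mid, T.z=z
    T=np.array([(mid-z*n[1])/n[0],z]);print(b,T)
    ws.append(pose(T,b,gap))
p,r=rows(ws,s["ee_pos"],rot(s["tcp_rot"]))
E
```

```text
[ 0.5879 -0.0104  0.1565] [-0.5064  1.1993 -0.5012] 0.014930783661404802
5.0 [-57.5665  36.4   ]
10.0 [-55.6737  36.8   ]
15.0 [-53.7927  37.2   ]
20.0 [-51.893  37.6  ]
25.0 [-49.9407  38.    ]
[[-0.04, 0.87, 0.16, 5, 0, 0.08,0], [-0, 0.84, 0.02, 5, 0, -0,0], [-0, 0.85, 0.04, 5, 0, -0,0], [-0, 0.84, 0.05, 5, 0, -0,0], [-0, 0.84, 0.08, 5, 0, -0,0]]
```

Request:
play_rows --pt "-0.04 0.87 0.16 5 0 0 0" --pt "0 0.84 0.02 5 0 0 0" --pt "0 0.85 0.04 5 0 0 0" --pt "0 0.84 0.05 5 0 0 0" --pt "0 0.84 0.08 5 0 0 0" --pt "0 0 0 0 0 0 0" --pt "0 0 0 0 0 0 0"

```text
time: 10.82
ee_pos: [0.5907, -0.0513, 0.1461]
tcp_rot: [-0.215, 0.976, 0.037, -0.008]
contact_force: [0.4, -0.1, -1.2]
width: 0.0148
grip_force: 107.6
```

```bash
python3 - <<'E'
from traj import *
s=sense();f=rot(s["tcp_rot"]).apply
print(s["ee_pos"],s["contact_force"],s["torque"],s["width"],s["q"],"tip",s["ee_pos"]+f([0,0,.119]),"tilt",np.degrees(np.arccos(-f([0,0,1])[2])))
gap=np.array([.5875,-.0107])
ws=[]
for ph in np.r_[0:16:1.5]:
    b=25+12*ph/16; ws.append(pose(tipat(np.radians(ph),b,19-ph/16*2),b,gap))
p,r=rows(ws,s["ee_pos"],rot(s["tcp_rot"]))
E
```

```text
[ 0.5907 -0.0513  0.1461] [ 0.4457 -0.0986 -1.2411] [-0.2585  0.0438 -0.0005] 0.014804753751785108 [-0.3579  0.1547  1.8094  0.3994  1.3848  1.0218] tip [ 0.587  -0.0014  0.0382] tilt 24.886439694272234
[[-0.02, -0.1, 0.17, 0.11, 0.02, 0.09,0], [-0, 0.09, -0.29, 1.13, -0, 0,0], [-0, 0.07, -0.29, 1.12, -0, 0,0], [-0, 0.05, -0.28, 1.13, -0, 0,0], [-0, 0.05, -0.27, 1.12, -0, 0,0], [-0, 0.04, -0.27, 1.13, -0, 0,0], [-0, 0.02, -0.26, 1.12, -0, 0,0], [-0, 0.01, -0.25, 1.13, -0, 0,0], [-0, 0.01, -0.25, 1.12, -0, 0,0], [-0, -0.01, -0.23, 1.13, -0, 0,0], [-0, -0.02, -0.22, 1.12, -0, 0,0]]
```

Request:
play_rows --pt "0 -0.1 0.1 0 0 0 0" --pt "0 0.09 -0.29 1.1 0 0 0" --pt "0 0.07 -0.29 1.1 0 0 0" --pt "0 0.05 -0.28 1.1 0 0 0" --pt "0 0.05 -0.27 1.1 0 0 0" --pt "0 0.04 -0.27 1.1 0 0 0" --pt "0 0.02 -0.26 1.1 0 0 0" --pt "0 0.01 -0.25 1.1 0 0 0" --pt "0 0.01 -0.25 1.1 0 0 0" --pt "0 -0.01 -0.23 1.1 0 0 0" --pt "0 -0.02 -0.22 1.1 0 0 0" --pt "0 0 0 0 0 0 0"

```text
time: 12.32
ee_pos: [0.5918, -0.0657, 0.1669]
tcp_rot: [-0.309, 0.95, 0.035, -0.011]
contact_force: [-0.4, -1.2, -1.1]
width: 0.0148
grip_force: 107.7
```

```bash
python3 - <<'E'
from traj import *
s=sense();f=rot(s["tcp_rot"]).apply
print(s["ee_pos"],s["contact_force"],s["torque"],s["width"],s["q"],"tip",s["ee_pos"]+f([0,0,.119]),"tilt",np.degrees(np.arccos(-f([0,0,1])[2])))
sc=grab_frame("scene");cv2.imwrite("pics/s5.png",sc);w=grab_frame("wrist")
cv2.imwrite("pics/c5.png",np.hstack([cv2.resize(sc[120:260,220:360],(420,420),interpolation=2),w[60:340,130:380]]) if False else np.hstack([cv2.resize(sc[110:260,210:360],(400,400),interpolation=2),cv2.resize(w,(400,400))]))
E
```

```text
[ 0.5918 -0.0657  0.1669] [-0.3716 -1.1576 -1.1319] [-0.763   0.0387  0.0954] 0.014763778870630647 [-0.4435  0.209   1.7587  0.5375  1.5267  0.9307] tip [0.5866 0.0041 0.0707] tilt 36.05337569692115
```

View pics/c5.png

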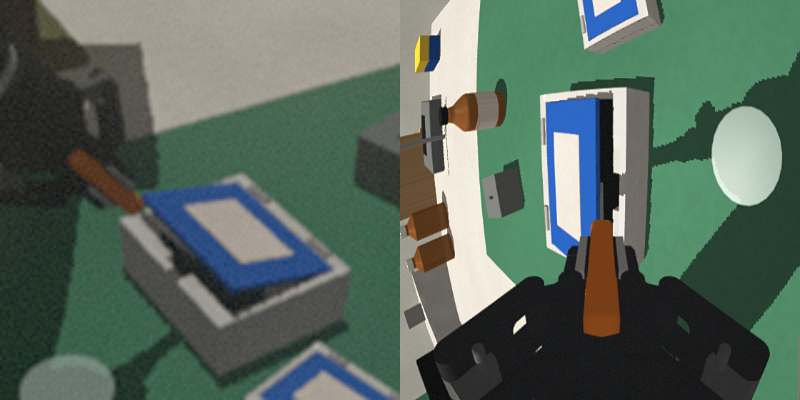

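The lid is rising: it stands about 15° open, with a dark gap along its front edge and the blade under it at about (605,205) in the right half. I'll continue the arc.

```bash
python3 - <<'E'
from traj import *
s=sense();gap=np.array([.5875,-.0107])
p,r=s["ee_pos"],rot(s["tcp_rot"])
ws=[]
for ph in np.arange(17,84.1,2.0):
    b=min(36+12*(ph-15)/24,48); ws.append(pose(tipat(np.radians(ph),b,17),b,gap))
p,r=rows(ws,p,r);print(len(ws),p)
E
```

```text
[[-0.02, -0.15, -0.2, 0.99, 0.02, 0.08,0], [-0, -0.14, -0.25, 1, 0, -0,0], [-0, -0.14, -0.23, 1, 0, -0,0], [-0, -0.17, -0.21, 1, 0, -0,0], [-0, -0.17, -0.19, 1, 0, -0,0], [-0, -0.18, -0.18, 1, 0, -0,0], [-0, -0.19, -0.15, 1, 0, -0,0], [-0, -0.2, -0.14, 1, 0, -0,0], [-0, -0.21, -0.12, 1, 0, -0,0], [-0, -0.21, -0.09, 1, 0, -0,0], [-0, -0.21, -0.08, 1, 0, -0,0], [-0, -0.22, -0.05, 1, 0, -0,0], [-0, -0.4, -0.04, 0, 0, -0,0], [-0, -0.37, -0.03, 0, 0, -0,0], [-0, -0.35, -0.01, 0, 0, -0,0], [-0, -0.34, -0, 0, 0, -0,0], [-0, -0.34, 0.01, 0, 0, -0,0], [-0, -0.34, 0.02, 0, 0, -0,0], [-0, -0.35, 0.04, 0, 0, -0,0], [-0, -0.34, 0.05, 0, 0, -0,0], [-0, -0.33, 0.06, 0, 0, -0,0], [-0, -0.34, 0.07, 0, 0, -0,0], [-0, -0.33, 0.08, 0, 0, -0,0], [-0, -0.33, 0.09, 0, 0, -0,0], [-0, -0.33, 0.11, 0, 0, -0,0], [-0, -0.32, 0.12, 0, 0, -0,0], [-0, -0.32, 0.12, 0, 0, -0,0], [-0, -0.31, 0.14, 0, 0, -0,0], [-0, -0.31, 0.15, 0, 0, -0,0], [-0, -0.3, 0.16, 0, 0, -0,0], [-0, -0.3, 0.17, 0, 0, -0,0], [-0, -0.29, 0.19, 0, 0, -0,0], [-0, -0.29, 0.19, 0, 0, -0,0], [-0, -0.27, 0.2, 0, 0, -0,0]]
34 [0.5867 0.0004 0.2369]
```

Request:
play_rows --pt "0 -0.15 -0.2 1 0 0 0" --pt "0 -0.14 -0.25 1 0 0 0" --pt "0 -0.14 -0.23 1 0 0 0" --pt "0 -0.17 -0.21 1 0 0 0" --pt "0 -0.17 -0.19 1 0 0 0" --pt "0 -0.18 -0.18 1 0 0 0" --pt "0 -0.19 -0.15 1 0 0 0" --pt "0 -0.2 -0.14 1 0 0 0" --pt "0 -0.21 -0.12 1 0 0 0" --pt "0 -0.21 -0.09 1 0 0 0" --pt "0 -0.21 -0.08 1 0 0 0" --pt "0 -0.22 -0.05 1 0 0 0" --pt "0 -0.4 -0.04 0 0 0 0" --pt "0 -0.37 -0.03 0 0 0 0" --pt "0 -0.35 -0.01 0 0 0 0" --pt "0 -0.34 0 0 0 0 0" --pt "0 -0.34 0.01 0 0 0 0" --pt "0 0 0 0 0 0 0"

```text
time: 14.68
ee_pos: [0.5903, -0.0497, 0.2099]
tcp_rot: [-0.407, 0.913, 0.034, -0.015]
contact_force: [0.3, -0.2, -3.0]
width: 0.0144
grip_force: 107.7
```

Request:
play_rows --pt "0 -0.34 0.02 0 0 0 0" --pt "0 -0.35 0.04 0 0 0 0" --pt "0 -0.34 0.05 0 0 0 0" --pt "0 -0.33 0.06 0 0 0 0" --pt "0 -0.34 0.07 0 0 0 0" --pt "0 -0.33 0.08 0 0 0 0" --pt "0 -0.33 0.09 0 0 0 0" --pt "0 -0.33 0.11 0 0 0 0" --pt "0 -0.32 0.12 0 0 0 0" --pt "0 -0.32 0.12 0 0 0 0" --pt "0 -0.31 0.14 0 0 0 0" --pt "0 -0.31 0.15 0 0 0 0" --pt "0 -0.3 0.16 0 0 0 0" --pt "0 -0.3 0.17 0 0 0 0" --pt "0 -0.29 0.19 0 0 0 0" --pt "0 -0.29 0.19 0 0 0 0" --pt "0 0 0 0 0 0 0"

```text
time: 16.8
ee_pos: [0.5869, -0.0024, 0.236]
tcp_rot: [-0.407, 0.913, 0.034, -0.015]
contact_force: [-0.9, -0.9, -0.2]
width: 0.0148
grip_force: 107.8
```

```bash
python3 - <<'E'
from traj import *
s=sense();f=rot(s["tcp_rot"]).apply
print(s["ee_pos"],s["contact_force"],s["torque"],s["width"],s["q"],"tip",s["ee_pos"]+f([0,0,.119]),"tilt",np.degrees(np.arccos(-f([0,0,1])[2])))
sc=grab_frame("scene");cv2.imwrite("pics/s6.png",sc);w=grab_frame("top");cv2.imwrite("pics/t6.png",w)
cv2.imwrite("pics/c6.png",np.hstack([cv2.resize(sc[60:260,190:390],(400,400),interpolation=2),cv2.resize(w[130:330,190:390],(400,400))]))
E
```

```text
[ 0.5869 -0.0024  0.236 ] [-0.9204 -0.8923 -0.1765] [-0.5835  0.0048  0.0902] 0.014763281329284325 [-0.4148  0.1615  1.7583  0.7201  1.6708  0.9851] tip [0.5803 0.0859 0.1564] tilt 48.02855618001957
```

View pics/c6.png

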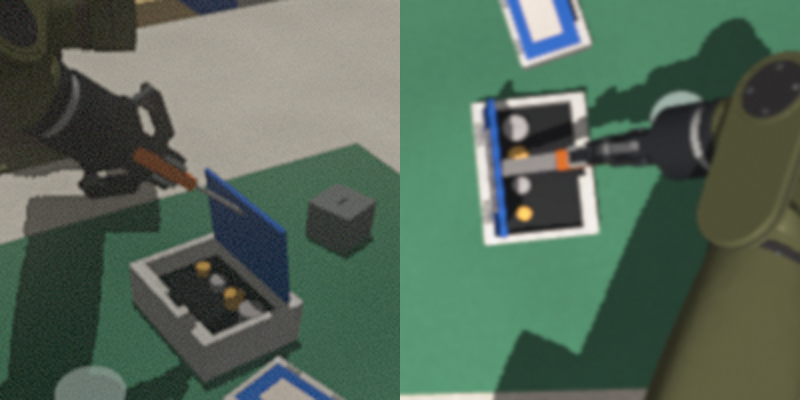

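The lid stands about 80° open with the blade tip against its underside at (240,210) in the left half. The compartment with its weights is exposed. I'll measure the beaker rim from the stored wrist and top views and plan the retreat.

```bash
python3 - <<'E'
from traj import *
import pickle
s3=pickle.load(open("w3.pkl","rb"));w=cv2.imread("pics/w3.png");t=cv2.imread("pics/top0.png")
def rim(im,roi,th):
    x0,x1,y0,y1=roi;g=cv2.cvtColor(im,40)[y0:y1,x0:x1]
    m=((g[:,:,1]<60)&(g[:,:,2]>th)).astype(np.uint8)*255
    c=blobs(m,2,20);return [(cv2.fitEllipse(cv2.convexHull(k)),cv2.contourArea(k)) for k in c],(x0,y0)
for n,im,roi,th in(("wrist",w,(440,530,180,260),175),("top",t,(375,425,225,270),165)):
    for (e,a) in rim(im,roi,th)[0]:print(n,np.add(e[0],roi[::2]),e[1],e[2],a)
E
```

```text
wrist [497.4439 224.2611] (33.44477462768555, 47.41225051879883) 24.811208724975586 1198.5
top [399.2824 245.7204] (26.086881637573242, 26.41429901123047) 168.05142211914062 151.0
```

Request:
play_rows --pt "0 0.2 -0.5 0 0 0 0" --pt "0 0 -1 0 0 0 0" --pt "0 0 -2 0 0 0 0" --pt "0 0 -2 0 0 0 0" --pt "0 0 -2 0 0 0 0" --pt "0 0 -2 0 0 0 0" --pt "0 0 -2 0 0 0 0" --pt "0 0 0 0 0 0 0"

```text
time: 17.9
ee_pos: [0.594, -0.0908, 0.3128]
tcp_rot: [-0.406, 0.913, 0.034, -0.014]
contact_force: [-0.3, 0.1, -0.0]
width: 0.0148
grip_force: 107.7
```

```bash
python3 - <<'E'
from traj import *
import pickle
s3=pickle.load(open("w3.pkl","rb"))
# wrist ellipse includes outer lit side only at the rim; centre rays
p,e=tri(ray("wrist",(497.4,224.3),s3),ray("top",(399.3,245.7)));print("rim",p,e)
print(onz("wrist",(497.4,224.3),.1,s3),onz("top",(399.3,245.7),.1))
for du in(-13,13):print(onz("top",(399.3+du,245.7),.1)[:2])
B=np.array([.4905,-.2985])
ay=cx  # "Y" direction = case x (world +y-ish)
def tp(Y,z,b):
    t=np.radians(b);return np.r_[B,z]+cx*Y+.119*(np.array([0,0,np.cos(t)])-cx*np.sin(t)),Rdown(YA,b)
s=sense();a=tp(.013,.15,16);print(a[0]);go(*a,16)
E
```

```text
rim [ 0.4936 -0.3006  0.0981] [np.float64(0.0014602103170758402), np.float64(0.001460210317075675)]
[ 0.4954 -0.2997  0.1   ] [ 0.4923 -0.2995  0.1   ]
[ 0.4931 -0.2675]
[ 0.4915 -0.3315]
[ 0.492  -0.3182  0.2644]
16 x [-0.74  1.33 -0.5  -1.99 -0.01  0.  ]
```

Request:
play_rows --pt "-0.72 1.34 -0.5 -2 0 0 0" --pt "-0.72 1.34 -0.5 -2 0 0 0" --pt "-0.72 1.34 -0.5 -2 0 0 0" --pt "-0.72 1.34 -0.5 -2 0 0 0" --pt "-0.72 1.34 -0.5 -2 0 0 0" --pt "-0.72 1.34 -0.5 -2 0 0 0" --pt "-0.72 1.34 -0.5 -2 0 0 0" --pt "-0.72 1.34 -0.5 -2 0 0 0" --pt "-0.72 1.34 -0.5 -2 0 0 0" --pt "-0.72 1.34 -0.5 -2 0 0 0" --pt "-0.72 1.34 -0.5 -2 0 0 0" --pt "-0.72 1.34 -0.5 -2 0 0 0" --pt "-0.72 1.34 -0.5 -2 0 0 0" --pt "-0.72 1.34 -0.5 -2 0 0 0" --pt "-0.72 1.34 -0.5 -2 0 0 0" --pt "-0.72 1.34 -0.5 -2 0 0 0" --pt "0 0 0 0 0 0 0" --pt "0 0 0 0 0 0 0"

```text
time: 20.15
ee_pos: [0.4949, -0.3177, 0.2622]
tcp_rot: [-0.139, 0.99, 0.037, -0.005]
contact_force: [0.2, 0.3, -1.1]
width: 0.0145
grip_force: 107.7
```

```bash
python3 - <<'E'
from traj import *
import pickle
s=sense();im=grab_frame("wrist");cv2.imwrite("pics/w7.png",im);pickle.dump(s,open("w7.pkl","wb"))
f=rot(s["tcp_rot"]).apply
print(s["ee_pos"],s["contact_force"],s["width"],s["q"],"tip",s["ee_pos"]+f([0,0,.119]),"tilt",np.degrees(np.arccos(-f([0,0,1])[2])))
B=np.array([.4936,-.3003])
print("tip px",proj("wrist",s["ee_pos"]+f([0,0,.119]),s),"rim px",proj("wrist",np.r_[B,.1],s))
x0,x1,y0,y1=200,360,120,260;g=cv2.cvtColor(im,40)[y0:y1,x0:x1]
for k in blobs(((g[:,:,1]<60)&(g[:,:,2]>170)).astype(np.uint8)*255,3,40):
    e=cv2.fitEllipse(cv2.convexHull(k));print(np.add(e[0],(x0,y0)),e[1],cv2.contourArea(k))
def tp(Y,z,b):
    t=np.radians(b);return np.r_[B,z]+cx*Y+.119*(np.array([0,0,np.cos(t)])-cx*np.sin(t)),Rdown(YA,b)
a=tp(.013,.15,16);go(*a,1);rows([a]+[tp(.013,z,16) for z in(.05,.007)],s["ee_pos"],rot(s["tcp_rot"]))
cv2.imwrite("pics/c7.png",cv2.resize(im[90:270,180:380],(667,600)))
E
```

```text
[ 0.4949 -0.3177  0.2622] [ 0.2325  0.2745 -1.1058] 0.014531386684688318 [-0.7505  0.0836  1.6597  0.1885  1.6055  0.7325] tip [ 0.4925 -0.285   0.1479] tilt 16.019513654495793
tip px [280.7639 202.0634] rim px [310.0091 190.4944]
1 x [-0.01  0.17 -0.29 -0.02  0.03  0.08]
[[-0.01, 0.16, -0.27, -0.02, 0.02, 0.08,0], [0, 2.76, 9.61, 0, -0, -0,0], [0, 1.19, 4.13, 0, -0, -0,0]]
```

View pics/c7.png

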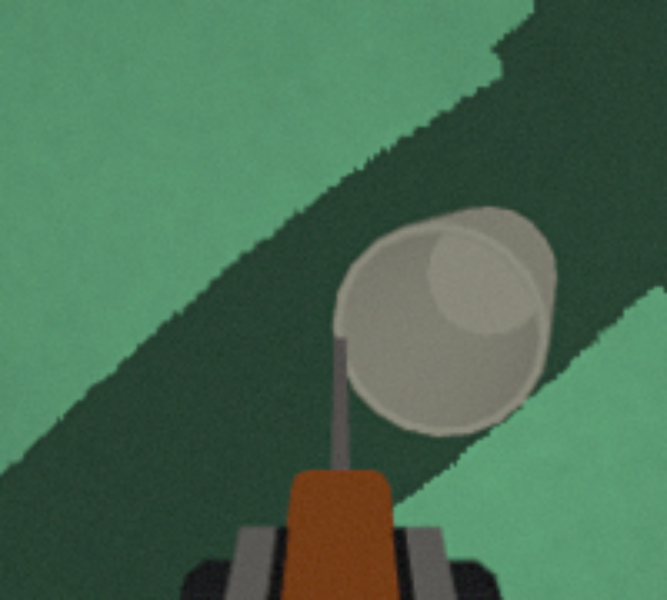

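The rim's centre is at about (312,189), within 2 mm of the estimate. The inner floor is narrower, with a radius of about 21 mm. I'll lower the spatula with a 14° lean and the tip 10 mm off centre.

```bash
python3 - <<'E'
from traj import *
s=sense();B=np.array([.494,-.3013])
def tp(Y,z,b):
    t=np.radians(b);return np.r_[B,z]+cx*Y+.119*(np.array([0,0,np.cos(t)])-cx*np.sin(t)),Rdown(YA,b)
rows([tp(.010,z,14) for z in(.15,.13,.11,.09,.07,.05,.03,.018,.009)],s["ee_pos"],rot(s["tcp_rot"]))
E
```

```text
[[0.02, 0.14, -0.39, -2.02, 0.03, 0.08,0], [-0, 0.49, 1.94, -0, -0, 0,0], [-0, 0.48, 1.94, -0, -0, 0,0], [-0, 0.49, 1.94, -0, -0, 0,0], [-0, 0.48, 1.94, -0, -0, 0,0], [-0, 0.48, 1.94, -0, -0, 0,0], [-0, 0.49, 1.94, -0, -0, 0,0], [-0, 0.29, 1.17, -0, -0, 0,0], [-0, 0.22, 0.87, -0, -0, 0,0]]
```

Request:
play_rows --pt "0 0.14 -0.4 -2 0 0 0" --pt "0 0 0 0 0 0 0" --pt "0 0.49 1.94 0 0 0 0" --pt "0 0.48 1.94 0 0 0 0" --pt "0 0.49 1.94 0 0 0 0" --pt "0 0.48 1.94 0 0 0 0" --pt "0 0.48 1.94 0 0 0 0" --pt "0 0.49 1.94 0 0 0 0" --pt "0 0.29 1.17 0 0 0 0" --pt "0 0.2 0.8 0 0 0 0" --pt "0 0 0 0 0 0 0" --pt "0 0 0 0 0 0 0"

```text
time: 21.7
ee_pos: [0.4956, -0.3207, 0.1263]
tcp_rot: [-0.121, 0.992, 0.037, -0.004]
contact_force: [-0.0, 0.3, -0.9]
width: 0.0146
grip_force: 107.7
```

```bash
python3 - <<'E'
from traj import *
s=sense();f=rot(s["tcp_rot"]).apply
print(s["ee_pos"],s["contact_force"],s["torque"],"tip",s["ee_pos"]+f([0,0,.119]))
sc=grab_frame("scene");cv2.imwrite("pics/s8.png",sc);w=grab_frame("wrist");cv2.imwrite("pics/w8.png",w)
E
```

```text
[ 0.4956 -0.3207  0.1263] [-0.0292  0.2888 -0.917 ] [-0.1423  0.0115 -0.0105] tip [ 0.4936 -0.2921  0.0108]
```

Request:
play_rows --pt "0 0.07 0.3 0 0 0 0" --pt "0 0 0 0 0 0 0" --pt "0 0 0 0 0 0 0.3" --pt "0 0 0 0 0 0 0.6" --pt "0 0 0 0 0 0 1" --pt "0 0 0 0 0 0 1" --pt "0 0 0 0 0 0 1" --pt "0 0 0 0 0 0 1" --pt "0 0 0 0 0 0 1"

```text
time: 22.92
ee_pos: [0.4951, -0.3203, 0.1224]
tcp_rot: [-0.122, 0.992, 0.037, -0.005]
contact_force: [0.9, -1.0, 0.1]
width: 0.0853
grip_force: 0.0
```

```bash
python3 - <<'E'
from traj import *
s=sense();print(s["contact_force"],s["width"])
sc=grab_frame("scene");w=grab_frame("wrist")
cv2.imwrite("pics/c9.png",np.hstack([cv2.resize(sc[140:270,80:210],(400,400),interpolation=2),cv2.resize(w[120:400,140:420],(400,400))]))
E
```

```text
[ 0.9331 -1.0035  0.0848] 0.08531969748878694
```

View pics/c9.png

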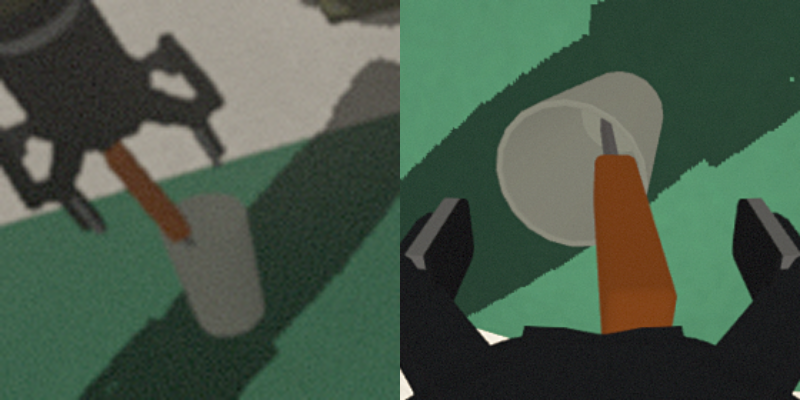

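The spatula now stands in the beaker, leaning on the rim (handle at about (635,240) in the right half). The open fingers are clear on both sides. I'll retreat along the tool axis.

Request:
play_rows --pt "0 0.1 -1 0 0 0 1" --pt "0 0.15 -1.5 0 0 0 1" --pt "0 0.15 -1.5 0 0 0 1" --pt "0 0.15 -1.5 0 0 0 1" --pt "0 0.15 -2 0 0 0 1" --pt "0 0 -2 0 0 0 1" --pt "0 0 -2 0 0 0 1" --pt "0 0 -2 0 0 0 1" --pt "0 0 0 0 0 0 1" --pt "0 0 0 0 0 0 1"

```text
time: 24.28
ee_pos: [0.4978, -0.3594, 0.2511]
tcp_rot: [-0.122, 0.992, 0.037, -0.005]
contact_force: [-0.4, 0.8, 0.4]
width: 0.0853
grip_force: 0.0
```

```bash
python3 - <<'E'
from traj import *
s=sense();print(s["ee_pos"],s["contact_force"],s["width"])
sc=grab_frame("scene");cv2.imwrite("pics/s10.png",sc)
E
```

```text
[ 0.4978 -0.3594  0.2511] [-0.3538  0.8099  0.3675] 0.08531038584304308
```

View pics/s10.png

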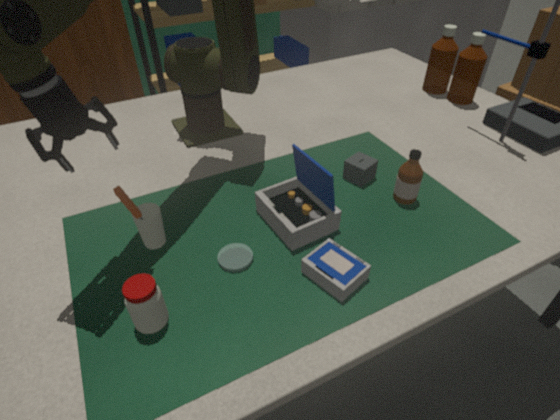

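The lid stands open at (315,178), the spatula leans in the upright beaker at (145,215), and the bystanders are where they started. The gripper is clear, so I'm handing in.

```bash
python3 -c "
from cell import *
print(close_job())"
```

```text
the job is handed in; nothing more can be done
None
```

I handed the job in at about 24 s: the lid was levered open to about 80°, the spatula stands blade down in the upright beaker with the gripper clear, and the bottle, jar and dish look unmoved in the last picture; the hand-in returned no verdict, and I viewed 12 pictures, two over the limit of 10.

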